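# Hold the topping station's lid open

## Robot

A 6-joint arm with a two-finger parallel gripper is mounted at the origin on the work surface. World frame = base frame: x ahead of the robot, y to its left, z up, the work surface at z = 0. Lengths are in m, angles in rad, forces in N, time in s.
With the tool pointing down it reaches from about 0.35 to 0.775 m from the base axis. Payload 7.3 kg.
Tool frame: the origin (TCP) lies on the centre line of the jaws, within the pads' length; the fingertips stand 14 mm ahead of it and the grasp point (between the pads) lies 5 mm behind it; z points along the fingers, y is the direction in which the jaws open and shut (so a half turn about z gives the same grasp; the last joint's range is limited). The gripper opens to 92 mm and grips with 3 to 60 N. Pads are 19 mm wide; open, the fingers measure 130 mm over their backs; the gripper's body (75 mm by 190 mm) begins 47 mm behind the grasp point.
Start: joints at [-1.431, 0.342, 1.524, -0, 1.275, -0.146], TCP at [0.148, -0.504, 0.241] pointing down, gripper open.
Joint ranges: [-2.53, 2.53], [-0.77, 2.02], [0.04, 2.7], [-1, 4.14], [0.28, 2.66], [-3.11, 3.11]. Speed limits (rad/s): [2.57, 2.57, 3.14, 3.14, 3.14, 3.14].

## Interface

Orientations are given as [roll, pitch, yaw] about the fixed x, y, z axes, in that order (R = Rz(yaw) Ry(pitch) Rx(roll)).
In Python, from cell import telemetry, cams, robot gives the robot as it stands.
- The arm moves only by the tool servo_tool, never from a script. Its argument "targets" is text: rows parted by semicolons, each of 4 numbers parted by spaces: the shift along the tool's x, y, z in mm, then the turn about the tool's z in rad. In form: x y z yaw; .... A call has 1 to 20 rows; each row shifts and turns the pose as measured when the row begins, along the tool's axes as they then stand; what a row does not reach is not made up. A row lasts 1/8 s, in which the tool goes at most 62.5 mm and 10.7 degrees, less where a joint would pass 70% of its speed; a pose out of reach is approached as far as the arm can. A call with a gripper value outside its range is refused whole. "hand" is the opening, from 0 (shut) to 1 (fully open), set as the call begins (left out, the last holds). The fingers move at their own pace and stop on an object; "squeeze" is the grip in N (left out, the last holds). Time passes only in rows, so rows that do not move let the fingers close. It gives the time, the measured TCP pose, the force and the opening at its end, in the units of the state.
- telemetry.observe(): the state, without advancing time (a new reading comes with each control period).
- cams.read_camera(name): name is "side" or "top"; returns a dict with "color" (400x640x3 uint8, red, green, blue), "K" (3x3 intrinsics, pixels), "R" (3x3) and "t" (3): a world point X has camera coordinates R X + t. Camera axes: x right, y down, z forward; pixel columns grow to the right and rows downward; lengths in m; the calibration is good to about 2 mm. A picture is of the moment at which its call begins. There is no depth.
- robot.hand_in(): hands the job in, once; it reports no verdict.
Trained networks look in a picture, given as the dict that the camera call returned (one of the last four; its "shot" number tells which), for a name from the list of things; names that differ only in an ending like _2 or _b are one class to them, and where a whole thing is asked for, a point or a joint stands for the part that bears it (a point fixed in the world has none). Each returns a list of dicts, best first, with "score" (0 to 1); they miss things now and then, are a little off and sometimes report something else, mostly with a low value. They report only what shows in the picture. A call takes as long as a camera call. They do not tell look-alikes from the thing itself.
- cams.cut_out(picture, query): "region" (400x640 bool, what is visible of it) and "extent" ([centre column, centre row, width, height] in pixels, round what is visible of it).
The state is a dict: "time": time; "qpos": joint angles; "qvel": joint speeds; "joint_efforts": joint torques, N m; "tool_pos": TCP position; "tool_rot": TCP orientation; "contact_force": force on the tool from outside, world axes, zero at the start; "torque": the same for the moment, N m; "opening": finger opening in m.
Only numpy, scipy, OpenCV 4.12 (cv2) and the standard library are available. Lean on these libraries where they do the work, as an engineer would, in place of code of your own. Each camera call takes 0.05 s, during which the arm holds its last target.

## Task

I need both hands to change the tubs in the topping station, and its hinged lid falls shut on its own. First take the blue scoop off the lid and lay it flat inside the shallow steel tray beside the station; then lift the lid by its black bar handle until it stands 60 degrees up from closed, where it still screens the food, and finish while still holding it there by the handle. Do not drop the scoop, do not let the lid slam, and leave everything else on the table as it is.

Things in the scene. Friction and masses are not known exactly. Their poses are not given: they have to be found in the camera images.
- station: Topping station: a stainless box on four feet, 210 mm deep (its x) by 350 mm wide (its y), 107 mm high, holding three small tubs, standing firm on the table somewhere near straight ahead of the robot. Origin: centre of its underside, on the table; its own -x side is the front and faces the robot, give or take 0.15 rad.
- lid_hinge (a point): Middle of the lid's hinge line, along the rear (+x) edge of the station, 108 mm behind the station's centre and 112 mm above the table. The hinge line runs along the station's y.
- lid (a joint): Opening angle of the lid in rad: 0 closed (flat), growing as the front edge rises; 60 degrees is 1.047. It stops at 1.48 and falls shut from anywhere. The lid is a clear pane in a dark steel frame, 212 by 350 mm, 10 mm thick, 0.4 to 0.8 kg with its handle; closed, its top is level and 117 mm above the table.
- lid_handle (a point): The lid's handle: a straight round black bar, 12 mm thick and 140 mm long, parallel to the hinge line, held 45 mm out in front of the lid's front edge by a rod at each end (39 mm clear between bar and lid). This point: middle of the bar, 260 mm from the hinge line and in the lid's mid-plane, so 112 mm above the table when closed; its y runs along the bar, its x towards the hinge.
- blue_scoop: Blue plastic scoop lying upright on the closed lid, pointing any way, 0.08 to 0.17 kg: a flat-bottomed bowl 100 mm long, 70 mm wide, 42 mm high at its back wall, open at the far end, and a round handle 22 mm thick and 100 mm long, level, its axis 30 mm above the underside. Origin: on the underside, below the bowl's back wall; x points out of the bowl's mouth (bowl from x = 0 to 100 mm), the handle runs to -x (to -98 mm), z up.
- scoop_grip (a point): A good place to grip the blue scoop across its handle: on the handle's axis, 30 mm behind the bowl's back wall, 30 mm above its underside; room for the fingers on both sides. Its axes are the scoop's.
- tray: Shallow open steel tray, empty, loose on the table to the left or the right of the station: 321 mm long (its x) by 172 mm wide (its y), 40 mm deep, walls and floor 4 mm with an 8 mm wide rim. Origin: centre of its underside. Its long side points roughly away from the robot.
- bowl: White bowl, 170 mm across and 75 mm high, loose, on the other side of the station from the tray. Leave it. Origin: centre of its underside.
- jar: Closed glass jar, 72 mm across, 110 mm high, loose, behind on the left. Leave it. Origin: centre of its underside.
- squeeze_bottle: Yellow squeeze bottle, 60 mm across, 185 mm high, loose, behind on the right. Leave it. Origin: centre of its underside.
- red_scoop: Red scoop of the same shape as the blue one, on the table near the robot, to the left. Leave it. Origin as for the blue scoop.
- scraper: Dough scraper with a dark steel blade and a green round grip, 85 by 124 mm, 17 mm high, flat on the table near the robot, to the right. Leave it. Origin: on the table, 8 mm behind the grip's axis.
Not all that is in view belongs to the job. There is more than one size of the blue_scoop; the one meant has the size given above.

How it is judged:
On the way, in this order (a step that is already met when the one before it is completed fails the run):
1. the blue scoop lies flat in the tray, let go, with the lid still closed (x of blue_scoop in the frame of tray between -0.065 and 0.065 m and y of blue_scoop in the frame of tray between -0.06 and 0.06 m and z of blue_scoop in the frame of tray below 0.012 m and angle between blue_scoop's own z axis and vertical below 0.1 rad and contact force between blue_scoop and the fingers below 0.1 N and value of joint lid below 0.1 rad), for 0.2 s.
2. the lid is held by its handle at 60 degrees (value of joint lid between 0.925 and 1.17 rad and contact force between lid_c1 and the fingers above 0.5 N), for 0.3 s.
At the end, for the whole second after the job is handed in: The lid is held still at 60 degrees (give or take 7) by the fingers on its bar handle, and the blue scoop lies flat and upright on the floor of the tray, wholly inside it, at rest; everything else is where it was (all of step 2 and velocity of joint lid between -0.1 and 0.1 rad/s and x of blue_scoop in the frame of tray between -0.065 and 0.065 m and y of blue_scoop in the frame of tray between -0.06 and 0.06 m and z of blue_scoop in the frame of tray below 0.012 m and angle between blue_scoop's own z axis and vertical below 0.1 rad and linear speed of blue_scoop below 0.02 m/s); the arm keeps its last pose, push and grip.
It fails at once if the lid is lifted before the scoop is off it (value of joint lid above 0.15 rad and horizontal distance between blue_scoop and tray above 0.19 m).
It fails at once if the lid slams or is flung up (velocity of joint lid below -1.8 rad/s or velocity of joint lid above 3 rad/s).
It fails at once if the scoop is dropped (falls freely by more than about 4 cm) (contact force between blue_scoop and the fingers below 0.05 N and linear speed of blue_scoop above 0.9 m/s).
It fails at once if a bystander is pushed more than 3 cm or tipped, or the tray more than 5 cm (distance of any of bowl, jar, squeeze_bottle, red_scoop, scraper from where it was at the start of the episode above 0.03 m or distance of tray from where it was at the start of the episode above 0.05 m or angle between any of jar, squeeze_bottle's own z axis and vertical above 0.3 rad).
It also fails if it takes over 54 s, if anything falls off the work surface, if the arm or the gripper's body presses on something with over 40 N, if the wrist force passes 120 N, or if a joint passes its speed limit or range.

## Working session

There is one attempt and no reset: what is moved stays moved. The work goes in short steps, Python scripts to look and compute and a tool call to move; the robot and the scene stay as the last step left them, time stands still between calls to the robot, and variables do not carry over. Pictures are saved under pics/ and viewed, and the job is handed in when it is done.

Besides the shell and the picture viewer there is one more tool, called after "Call:" in YAML: its name, and indented under it one key for each argument. servo_tool: Moves the arm, as the interface text tells. Its arguments: {"type":"object","properties":{"targets":{"type":"string"},"hand":{"type":"number"},"squeeze":{"type":"number"}},"required":["targets"]}

```bash
mkdir -p pics; ls
cat > h.py <<'E'
import numpy as np, cv2
from cell import telemetry, cams, robot
def save(p,n): cv2.imwrite(f'pics/{n}.png', p['color'][:,:,::-1])
E
python3 - <<'E'
from h import *
s=telemetry.observe(); print(s)
import pickle
d={}
for n in ['side','top']:
    p=cams.read_camera(n); save(p,n+'0'); d[n]=p
    print(n,p['K'].tolist(),p['R'].round(4).tolist(),p['t'].round(4).tolist(), 'C',(-p['R'].T@p['t']).round(3))
    for q in ['blue_scoop','tray','station','lid_handle','lid']:
        try:
            for r in cams.cut_out(p,q)[:3]: print(q,round(r['score'],2),np.round(r['extent'],1),r['region'].sum())
        except Exception as e: print(q,e)
pickle.dump(d,open('p0.pkl','wb'))
E
```

```text
pics
{'time': 0.0, 'qpos': array([-1.43102327e+00,  3.42740622e-01,  1.52503228e+00, -1.04603798e-05,
        1.27541175e+00, -1.45976831e-01]), 'qvel': array([-0.00199445, -0.00022047,  0.00210428, -0.00147182,  0.00060858,
        0.00071512]), 'joint_efforts': array([-7.31832642e-04, -4.31250715e+01, -2.44217044e+01,  7.17785186e-02,
        5.59201394e-02, -8.23581058e-05]), 'tool_pos': array([ 0.14795958, -0.50330517,  0.24003034]), 'tool_rot': array([-3.14001614e+00, -2.21673491e-04,  2.85752771e-01]), 'contact_force': array([0.42513673, 0.22917733, 0.76392287]), 'torque': array([ 0.01547196, -0.02460256,  0.02435402]), 'opening': 0.09222394390663034}
side [[402.866119491888, 0.0, 317.44095879974003], [0.0, 402.866119491888, 196.63016671444137], [0.0, 0.0, 1.0]] [[-0.6934, -0.7205, 0.0086], [-0.5307, 0.5026, -0.6824], [0.4874, -0.4778, -0.7309]] [0.3394, 0.3563, 0.808] C [0.031 0.451 0.831]
blue_scoop 0.94 [301.6 376.   28.1  45.7] 580
blue_scoop 0.68 [272.7 166.2  57.6  54.2] 1240
blue_scoop 0.17 [380.  228.8  48.8  30.6] 986
tray 0.57 [396.5 159.6  95.3  80.2] 4131
station 0.96 [283.  195.4 158.7 131.7] 10987
lid 0.62 [282.9 183.2 155.5 107.5] 7904
lid 0.44 [282.1 198.7 158.3 134.4] 10751
lid 0.17 [272.6 166.3  57.5  47.2] 1307
top [[419.9854611601754, 0.0, 327.93252385600897], [0.0, 419.9854611601754, 198.77304664796918], [0.0, 0.0, 1.0]] [[-0.0128, -0.9996, 0.0248], [-0.9929, 0.0097, -0.1186], [0.1183, -0.0261, -0.9926]] [-0.006, 0.5152, 1.0513] C [0.387 0.016 1.105]
blue_scoop 0.93 [319.6 134.1  87.8  34.7] 1753
blue_scoop 0.59 [209.9 315.2  43.1  37.6] 640
tray 0.61 [468.5 209.9  85.4 127. ] 9193
station 0.8 [324.9 163.7 149.2 118.3] 12219
lid_handle 0.77 [325.9 163.3 150.4 116.1] 11038
lid 0.69 [324.7 165.2 152.  113.7] 11220
```

View pics/top0.png

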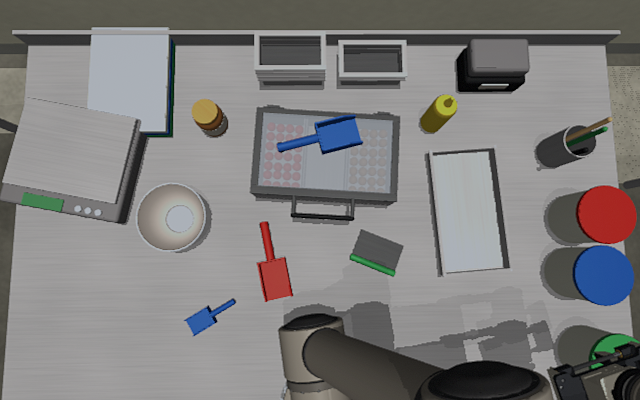

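View pics/side0.png

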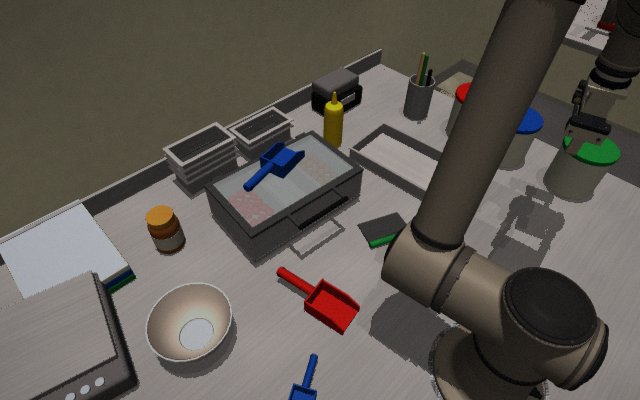

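Run:
```python
import pickle,cv2
d=pickle.load(open('p0.pkl','rb'))
c=d['top']['color'][:,:,::-1]; cv2.imwrite('pics/topz.png',cv2.resize(c[95:285,230:520],None,fx=2.7,fy=2.7,interpolation=cv2.INTER_CUBIC))
c=d['side']['color'][:,:,::-1]; cv2.imwrite('pics/sidez.png',cv2.resize(c[110:290,195:455],None,fx=3,fy=3,interpolation=cv2.INTER_CUBIC))
```

```text
(no output)
```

View pics/topz.png

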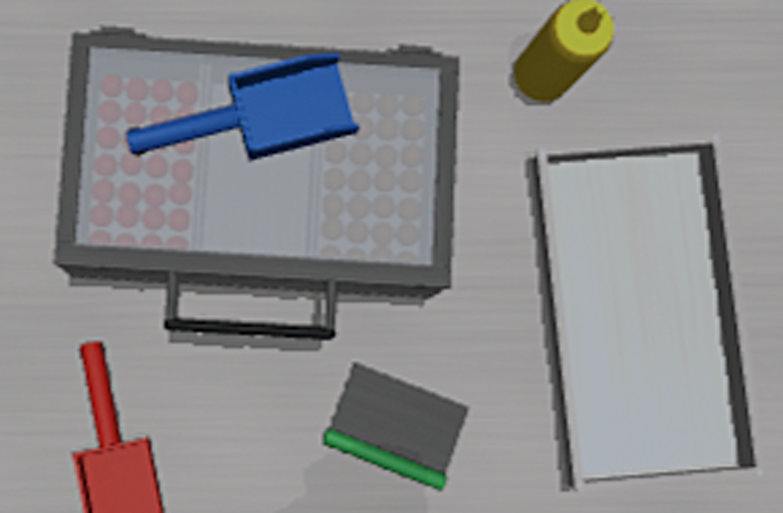

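View pics/sidez.png

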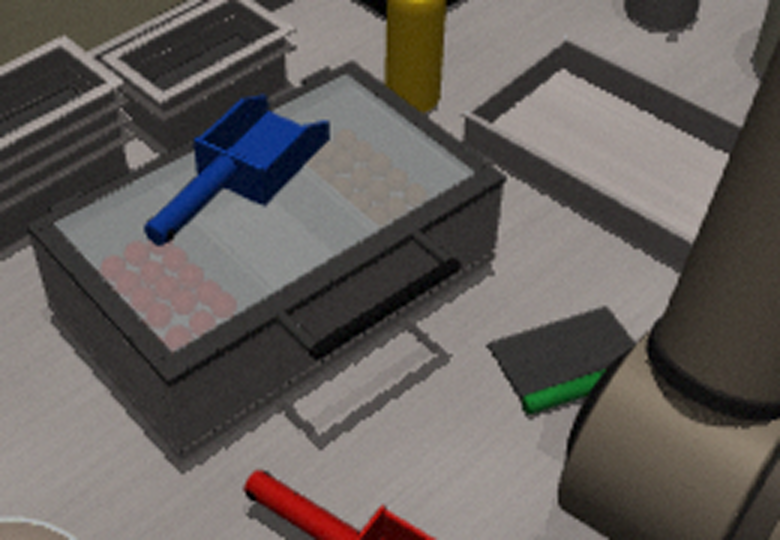

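```bash
cat >> h.py <<'E'
def ray(p,uv):
    v=np.linalg.inv(p['K'])@np.array([uv[0],uv[1],1.]); d=p['R'].T@v; return -p['R'].T@p['t'], d/np.linalg.norm(d)
def atz(p,uv,z):
    c,d=ray(p,uv); return c+d*(z-c[2])/d[2]
def tri(pa,ua,pb,ub):
    A=np.zeros((3,3));b=np.zeros(3); L=[]
    for p,u in((pa,ua),(pb,ub)):
        c,d=ray(p,u); P=np.eye(3)-np.outer(d,d); A+=P;b+=P@c; L.append((c,P))
    X=np.linalg.solve(A,b); return X, [np.linalg.norm(P@(X-c)) for c,P in L]
def proj(p,X):
    v=p['K']@(p['R']@np.asarray(X)+p['t']); return v[:2]/v[2]
E
python3 - <<'E'
from h import *; import pickle
d=pickle.load(open('p0.pkl','rb')); T,S=d['top'],d['side']
t=lambda u,v:(230+u/2.7-.3,95+v/2.7-.3); s=lambda u,v:(195+u/3-.33,110+v/3-.33)
for n,a,b in [('scoop tip',t(134,142),s(158,232)),('scoop junc',t(240,116),s(228,166)),('barL',t(168,324),s(317,351)),('barR',t(332,333),s(456,265)),('lidFL',t(60,265),s(170,380)),('lidFR',t(448,287),s(502,177)),('lidRL',t(75,33),s(33,232)),('lidRR',t(457,58),s(349,67)),('trayFL',t(540,153),s(467,118)),('trayFR',t(715,146),s(567,45))]:
    X,r=tri(T,a,S,b); print(n,X.round(4),np.round(r,4),'top@112',atz(T,a,.112).round(4))
for n,a in [('FL',(540,153)),('FR',(715,146)),('NR',(755,466)),('NL',(575,485))]: print('tray',n,atz(T,t(*a),.04).round(4))
E
```

```text
scoop tip [0.6233 0.103  0.1466] [0.0004 0.0004] top@112 [0.6315 0.1058 0.112 ]
scoop junc [0.6469 0.0119 0.144 ] [0.001 0.001] top@112 [0.6547 0.011  0.112 ]
barL [0.4682 0.0759 0.1137] [0. 0.] top@112 [0.4683 0.076  0.112 ]
barR [ 0.4589 -0.0681  0.1102] [0.0002 0.0002] top@112 [ 0.4589 -0.0678  0.112 ]
lidFL [0.5225 0.1718 0.1121] [0.0017 0.0017] top@112 [0.5214 0.1706 0.112 ]
lidFR [ 0.499  -0.1702  0.1152] [0.0011 0.0011] top@112 [ 0.4985 -0.1714  0.112 ]
lidRL [0.7337 0.1588 0.1044] [0.0017 0.0017] top@112 [0.7323 0.159  0.112 ]
lidRR [ 0.7102 -0.1868  0.106 ] [0.0011 0.0011] top@112 [ 0.7074 -0.1863  0.112 ]
trayFL [ 0.6372 -0.2806  0.0328] [0.0003 0.0003] top@112 [ 0.619  -0.2584  0.112 ]
trayFR [ 0.6449 -0.4518  0.0319] [0.0018 0.0018] top@112 [ 0.6243 -0.4179  0.112 ]
tray FL [ 0.6358 -0.2784  0.04  ]
tray FR [ 0.6415 -0.4494  0.04  ]
tray NR [ 0.3348 -0.4688  0.04  ]
tray NL [ 0.3197 -0.298   0.04  ]
```

```bash
cat >> h.py <<'E'
from scipy.spatial.transform import Rotation as Ro
def plan(pos,yaw,n,start=None):
    s=telemetry.observe(); p=np.array(s['tool_pos']); y=s['tool_rot'][2]
    print('now',s['time'],p.round(4),np.round(s['tool_rot'],3))
    dy=(yaw-y+np.pi)%(2*np.pi)-np.pi
    st=(np.asarray(pos)-p)/n*1000; out=[]
    for i in range(n):
        a=y+dy*i/n; c,q=np.cos(a),np.sin(a)
        out.append(f'{st[0]*c+st[1]*q:.0f} {st[0]*q-st[1]*c:.0f} {-st[2]:.0f} {-dy/n:.3f}')
    print('; '.join(out))
E
python3 - <<'E'
from h import *
plan([.6395,.039,.24],1.825,16)
E
```

```text
now 0.6 [ 0.148  -0.5037  0.2407] [3.141 0.    0.286]
39 -24 0 -0.096; 41 -20 0 -0.096; 43 -16 0 -0.096; 44 -12 0 -0.096; 45 -7 0 -0.096; 46 -3 0 -0.096; 46 1 0 -0.096; 45 6 0 -0.096; 45 10 0 -0.096; 43 14 0 -0.096; 42 18 0 -0.096; 40 22 0 -0.096; 38 26 0 -0.096; 35 30 0 -0.096; 32 33 0 -0.096; 29 36 0 -0.096
```

Call:
servo_tool:
  targets: "39 -24 0 -0.1; 41 -20 0 -0.1; 43 -16 0 -0.1; 44 -12 0 -0.1; 45 -7 0 -0.1; 46 -3 0 -0.1; 46 1 0 -0.1; 45 6 0 -0.1; 45 10 0 -0.1; 43 14 0 -0.1; 42 18 0 -0.1; 40 22 0 -0.1; 38 26 0 -0.1; 35 30 0 -0.1; 32 33 0 -0.1; 0 0 0 0"
  hand: 0.6
  squeeze: 25

```text
time: 2.6
tool_pos: [0.5978, 0.0429, 0.241]
tool_rot: [3.138, 0.006, 1.833]
contact_force: [-0.2, -0.5, -0.1]
opening: 0.0548
```

Run:
```python
from h import *
plan([.6395,.039,.24],1.825,4)
```

```text
now 2.6 [0.5978 0.0429 0.241 ] [3.138 0.006 1.833]
-4 10 0 0.002; -4 10 0 0.002; -4 10 0 0.002; -4 10 0 0.002
```

Call:
servo_tool:
  targets: "-5 13 5 0; -5 13 10 0; -5 13 10 0; 0 0 10 0; 0 0 0 0"

```text
time: 3.22
tool_pos: [0.6397, 0.0358, 0.2033]
tool_rot: [3.141, 0.006, 1.83]
contact_force: [0.3, 0.5, 0.9]
opening: 0.0549
```

Run:
```python
from h import *
plan([.6395,.039,.142],1.825,4)
for n in ['side','top']:
    p=cams.read_camera(n); save(p,n+'1')
    for X in [(.6395,.039,.147),(.6233,.103,.1466)]: print(n,proj(p,X).round(1))
    for r in cams.cut_out(p,'blue_scoop')[:3]: print(round(r['score'],2),np.round(r['extent'],1))
    c=p['color'][:,:,::-1]
    u,v=proj(p,(.6395,.039,.147)).astype(int); cv2.imwrite(f'pics/{n}1z.png',cv2.resize(c[max(0,v-65):v+65,u-90:u+90],None,fx=4,fy=4,interpolation=cv2.INTER_CUBIC))
```

```text
now 3.225 [0.6397 0.0358 0.2033] [3.141 0.006 1.83 ]
1 0 15 0.001; 1 0 15 0.001; 1 0 15 0.001; 1 0 15 0.001
side [264.4 170.7]
side [247.5 187. ]
0.67 [301.6 376.   28.   48. ]
0.63 [273.1 170.4  55.7  38.5]
top [306.7 140.1]
top [279.2 147.2]
0.61 [319.5 130.4  88.2  28.5]
0.37 [469.8 210.   88.6 129.7]
```

View pics/side1z.png

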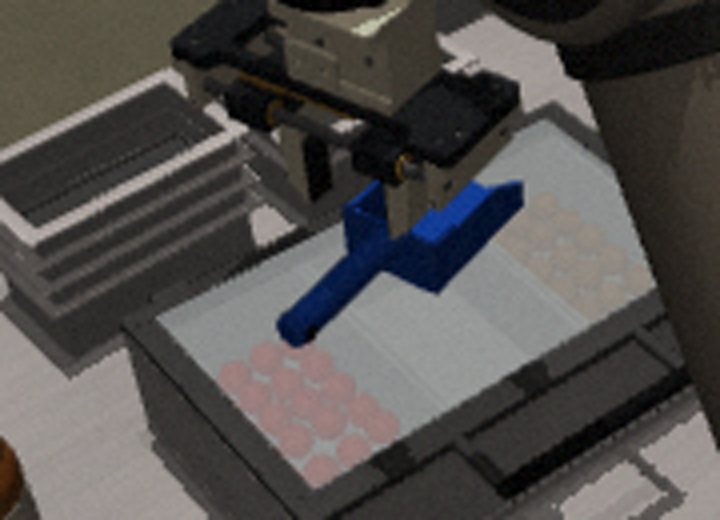

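View pics/top1z.png

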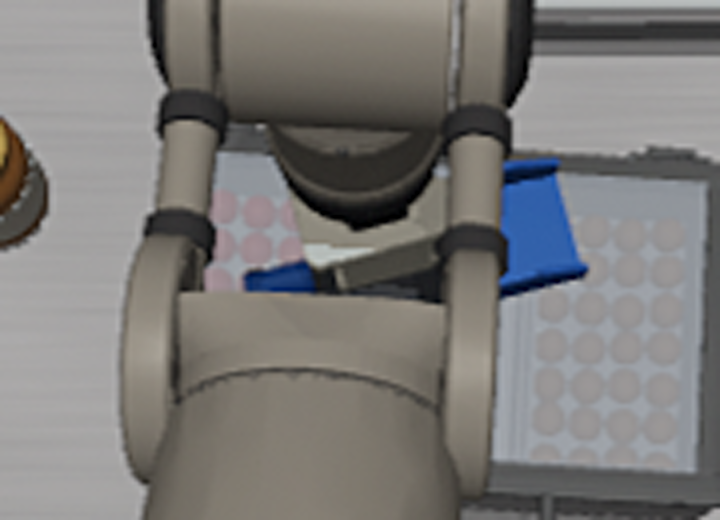

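The jaws straddle the handle (its tip is at side-view pixel (247,187)), so I'll descend and close.

Call:
servo_tool:
  targets: "2 0 18 0; 1 0 18 0; 0 0 15 0; 0 0 8 0; 0 0 0 0"

```text
time: 4.05
tool_pos: [0.6409, 0.039, 0.1478]
tool_rot: [3.132, 0.009, 1.83]
contact_force: [-0.3, 1.2, 0.0]
opening: 0.0552
```

Run:
```python
from h import *
plan([.6395,.039,.142],1.825,1)
```

```text
now 4.05 [0.6409 0.039  0.1478] [3.132 0.009 1.83 ]
0 -1 6 0.005
```

Call:
servo_tool:
  targets: "0 -1 6 0; 0 0 0 0"

```text
time: 4.3
tool_pos: [0.6405, 0.0386, 0.1423]
tool_rot: [3.131, 0.009, 1.83]
contact_force: [-0.1, -0.7, 0.9]
opening: 0.0552
```

Call:
servo_tool:
  targets: "0 0 0 0; 0 0 0 0; 0 0 0 0; 0 0 0 0; 0 0 0 0; 0 0 0 0"
  hand: 0
  squeeze: 25

```text
time: 5.05
tool_pos: [0.6409, 0.0386, 0.1433]
tool_rot: [3.129, 0.01, 1.83]
contact_force: [-0.2, 0.0, -0.6]
opening: 0.0211
```

Call:
servo_tool:
  targets: "0 0 -10 0; 0 0 -20 0; 0 0 -25 0; 0 0 -25 0; 0 0 -25 0; 0 0 -10 0; 0 0 0 0"

```text
time: 5.92
tool_pos: [0.6385, 0.0395, 0.2632]
tool_rot: [3.131, 0.009, 1.83]
contact_force: [0.2, 0.0, -1.9]
opening: 0.0216
```

Run:
```python
from h import *
p=cams.read_camera('side'); save(p,'side2')
plan([.513,-.3715,.245],0.063,14)
```

```text
now 5.975 [0.6383 0.0395 0.2627] [3.131 0.008 1.83 ]
-26 -16 1 0.126; -28 -13 1 0.126; -29 -9 1 0.126; -30 -5 1 0.126; -31 -2 1 0.126; -31 2 1 0.126; -30 6 1 0.126; -29 10 1 0.126; -28 13 1 0.126; -26 17 1 0.126; -23 20 1 0.126; -21 23 1 0.126; -18 25 1 0.126; -14 27 1 0.126
```

View pics/side2.png

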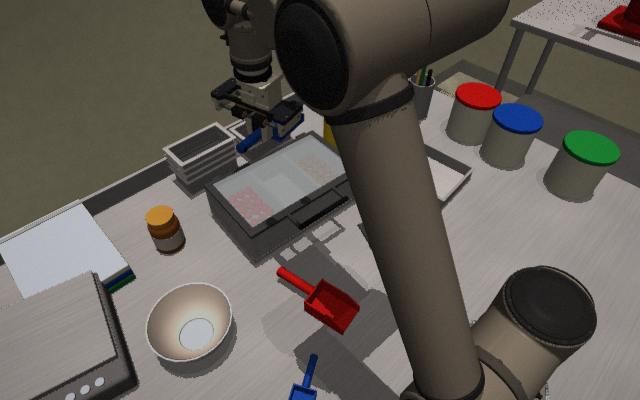

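The scoop is held level above the lid (side view around (265,130)), so I'll carry it over.

Call:
servo_tool:
  targets: "-26 -16 0 0.12; -28 -13 0 0.12; -29 -9 0 0.12; -30 -5 0 0.12; -31 -2 0 0.12; -31 2 0 0.12; -30 6 0 0.12; -29 10 0 0.12; -28 13 0 0.12; -26 17 0 0.12; -23 20 0 0.12; -21 23 0 0.12; -18 25 0 0.12; -14 27 0 0.12; 0 0 0 0.08; 0 0 0 0"

```text
time: 7.98
tool_pos: [0.5073, -0.3837, 0.2387]
tool_rot: [-3.129, 0.021, 0.013]
contact_force: [0.5, 0.5, -2.2]
opening: 0.0212
```

Run:
```python
from h import *
plan([.513,-.3715,.1],0.063,4)
```

```text
now 7.975 [ 0.5073 -0.3837  0.2387] [-3.129  0.021  0.013]
1 -3 35 -0.013; 2 -3 35 -0.013; 2 -3 35 -0.013; 2 -3 35 -0.013
```

Call:
servo_tool:
  targets: "2 -4 25 -0.02; 2 -4 30 -0.02; 2 -4 30 -0.02; 1 0 25 0; 0 0 0 0"

```text
time: 8.6
tool_pos: [0.5112, -0.367, 0.1228]
tool_rot: [-3.124, 0.024, 0.087]
contact_force: [0.6, -0.3, -0.3]
opening: 0.0212
```

Run:
```python
from h import *
plan([.513,-.3715,.032],0.063,5)
T=cams.read_camera('top'); S=cams.read_camera('side')
save(T,'top3');save(S,'side3')
for p,n in((T,'top'),(S,'side')):
    c=p['color'][:,:,::-1]; u,v=proj(p,(.48,-.37,.05)).astype(int)
    cv2.imwrite(f'pics/{n}3z.png',cv2.resize(c[max(0,v-80):v+80,max(0,u-100):u+100],None,fx=3.5,fy=3.5,interpolation=cv2.INTER_CUBIC))
```

```text
now 8.6 [ 0.5112 -0.367   0.1228] [-3.124  0.024  0.087]
0 1 18 0.005; 0 1 18 0.005; 0 1 18 0.005; 0 1 18 0.005; 0 1 18 0.005
```

View pics/top3z.png

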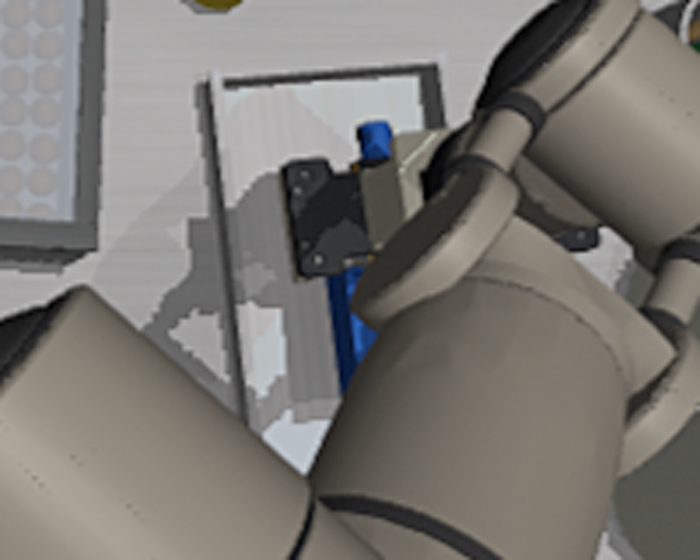

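View pics/side3z.png

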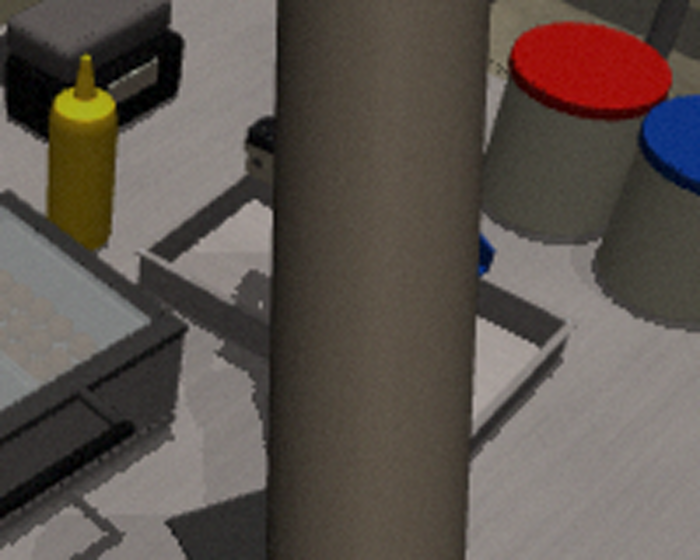

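Call:
servo_tool:
  targets: "0 2 20 0.01; 0 1 20 0.01; 0 1 20 0; 0 0 15 0; 0 0 0 0"

```text
time: 9.32
tool_pos: [0.5152, -0.375, 0.0568]
tool_rot: [-3.139, 0.01, 0.068]
contact_force: [-1.0, 0.3, -1.7]
opening: 0.0212
```

Run:
```python
from h import *
plan([.513,-.3715,.031],0.063,2); print(telemetry.observe()['contact_force'])
```

```text
now 9.325 [ 0.5152 -0.375   0.0568] [-3.139  0.01   0.068]
-1 -2 13 0.003; -1 -2 13 0.003
[-0.98753256  0.28294938 -1.68854733]
```

Call:
servo_tool:
  targets: "0 -2 10 0; 0 0 8 0; 0 0 4 0; 0 0 2 0; 0 0 0 0"

```text
time: 9.95
tool_pos: [0.5159, -0.3737, 0.0335]
tool_rot: [3.141, 0.008, 0.069]
contact_force: [0.1, 0.4, -1.2]
opening: 0.0213
```

Call:
servo_tool:
  targets: "0 0 3 0; 0 0 0 0"

```text
time: 10.2
tool_pos: [0.5162, -0.374, 0.0308]
tool_rot: [3.14, 0.007, 0.069]
contact_force: [-0.9, -0.2, -1.7]
opening: 0.0212
```

Call:
servo_tool:
  targets: "0 0 2 0; 0 0 0 0"

```text
time: 10.45
tool_pos: [0.5168, -0.374, 0.03]
tool_rot: [3.14, 0.006, 0.069]
contact_force: [-1.5, 0.6, 2.0]
opening: 0.0213
```

Contact (Fz rose to +2 N), so I'll release.

Call:
servo_tool:
  targets: "0 0 0 0; 0 0 0 0; 0 0 0 0; 0 0 0 0"
  hand: 0.5

```text
time: 10.95
tool_pos: [0.5167, -0.3743, 0.0298]
tool_rot: [3.139, 0.005, 0.069]
contact_force: [-0.8, -1.1, -0.4]
opening: 0.0456
```

Call:
servo_tool:
  targets: "0 0 -10 0; 0 0 -25 0; 0 0 -40 0; 0 0 -50 0; 0 0 -50 0; 0 0 -30 0; 0 0 0 0"

```text
time: 11.82
tool_pos: [0.5179, -0.3737, 0.2451]
tool_rot: [3.137, 0.003, 0.069]
contact_force: [-0.1, -0.0, -0.6]
opening: 0.0461
```

Run:
```python
from h import *
plan([.4636,.004,.2],1.504,12)
```

```text
now 11.825 [ 0.5179 -0.3737  0.2451] [3.137e+00 3.000e-03 6.900e-02]
-2 -32 4 -0.120; 1 -32 4 -0.120; 5 -31 4 -0.120; 9 -31 4 -0.120; 13 -29 4 -0.120; 16 -28 4 -0.120; 19 -25 4 -0.120; 22 -23 4 -0.120; 25 -20 4 -0.120; 27 -17 4 -0.120; 29 -14 4 -0.120; 30 -10 4 -0.120
```

Call:
servo_tool:
  targets: "-2 -32 4 -0.12; 1 -32 4 -0.12; 5 -31 4 -0.12; 9 -31 4 -0.12; 13 -29 4 -0.12; 16 -28 4 -0.12; 19 -25 4 -0.12; 22 -23 4 -0.12; 25 -20 4 -0.12; 27 -17 4 -0.12; 29 -14 0 -0.12; 30 -10 0 -0.12; 0 0 0 0"
  hand: 0.36

```text
time: 13.45
tool_pos: [0.4438, 0.0188, 0.1893]
tool_rot: [-3.115, -0.005, 1.555]
contact_force: [-0.5, -0.0, -0.3]
opening: 0.033
```

Run:
```python
from h import *
plan([.4636,.004,.19],1.504,3)
for n in ['top','side']:
    p=cams.read_camera(n); save(p,n+'4')
    c=p['color'][:,:,::-1]
    for r in cams.cut_out(p,'blue_scoop')[:3]: print(n,round(r['score'],2),np.round(r['extent'],1))
    u,v=proj(p,(.48,-.37,.04)).astype(int); cv2.imwrite(f'pics/{n}4z.png',cv2.resize(c[max(0,v-80):v+80,max(0,u-100):u+100],None,fx=3.5,fy=3.5,interpolation=cv2.INTER_CUBIC)); print(u-100,v-80)
    u,v=proj(p,(.46,0,.12)).astype(int); cv2.imwrite(f'pics/{n}4b.png',cv2.resize(c[max(0,v-80):v+80,max(0,u-100):u+100],None,fx=3.5,fy=3.5,interpolation=cv2.INTER_CUBIC))
```

```text
now 13.45 [0.4438 0.0188 0.1893] [-3.115 -0.005  1.555]
-5 7 -0 0.017; -5 7 -0 0.017; -5 7 -0 0.017
top 0.68 [209.8 315.2  46.7  35.2]
top 0.66 [469.2 206.8  38.   75.5]
top 0.46 [324.4 154.1 151.7  90.1]
367 130
side 0.62 [399.7 161.9  35.   39.2]
310 78
```

View pics/top4z.png

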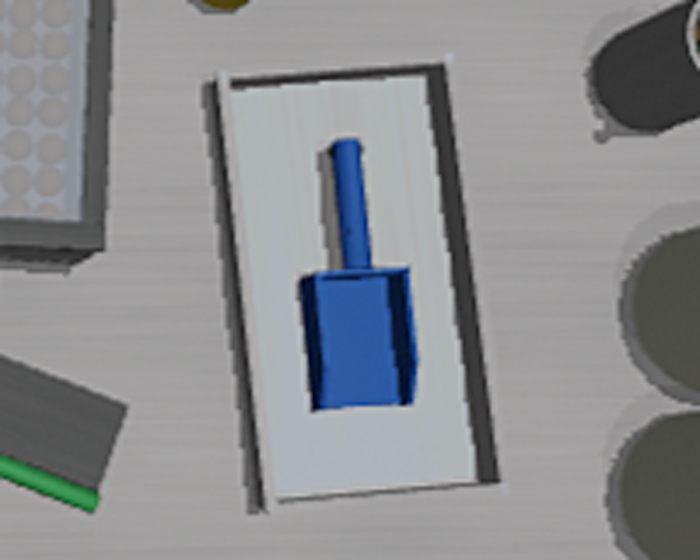

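View pics/side4z.png

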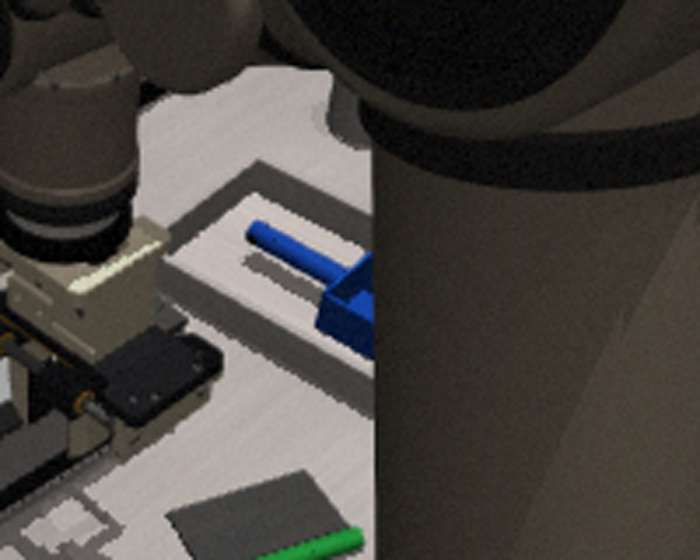

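View pics/side4b.png

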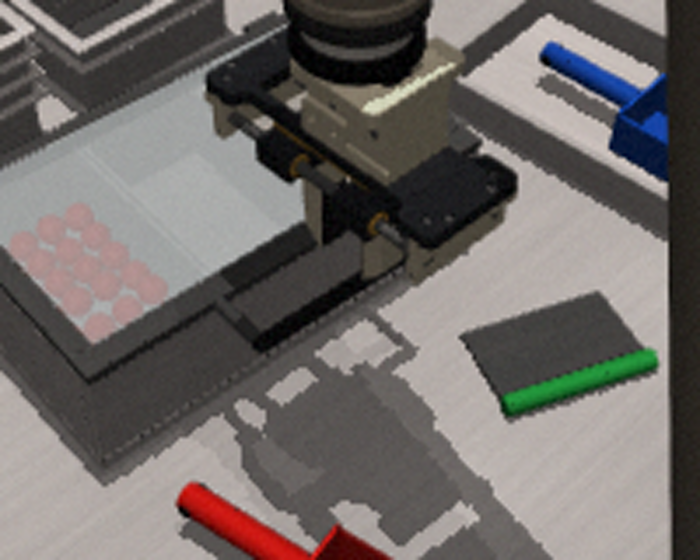

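The scoop lies upright near the tray's centre (top view (469,207)), clear of the walls. Next is the bar handle.

Call:
servo_tool:
  targets: "-5 7 0 0.02; -5 7 0 0.02; -4 6 0 0.02; 0 0 0 0; 0 0 0 0"

```text
time: 14.28
tool_pos: [0.4667, -0.0018, 0.1889]
tool_rot: [-3.116, -0.003, 1.481]
contact_force: [-0.2, 0.4, -1.0]
opening: 0.033
```

Run:
```python
from h import *
plan([.4636,.004,.107],1.504,4)
```

```text
now 14.275 [ 0.4667 -0.0018  0.1889] [-3.116e+00 -3.000e-03  1.481e+00]
1 -1 20 -0.006; 1 -1 20 -0.006; 1 -1 20 -0.006; 1 -1 20 -0.006
```

Call:
servo_tool:
  targets: "1 -1 15 -0.01; 1 0 15 -0.01; 1 0 10 0; 0 0 0 0"

```text
time: 14.78
tool_pos: [0.4647, 0.002, 0.1483]
tool_rot: [-3.117, -0.003, 1.502]
contact_force: [0.3, 0.2, 0.6]
opening: 0.0331
```

Run:
```python
from h import *
plan([.4636,.004,.107],1.504,3)
for n in ['side']:
    p=cams.read_camera(n); save(p,n+'5')
    c=p['color'][:,:,::-1]
    u,v=proj(p,(.46,0,.12)).astype(int); cv2.imwrite(f'pics/{n}5b.png',cv2.resize(c[max(0,v-50):v+50,max(0,u-60):u+60],None,fx=6,fy=6,interpolation=cv2.INTER_CUBIC))
```

```text
now 14.775 [0.4647 0.002  0.1483] [-3.117e+00 -3.000e-03  1.502e+00]
1 -0 14 -0.001; 1 -0 14 -0.001; 1 -0 14 -0.001
```

View pics/side5b.png

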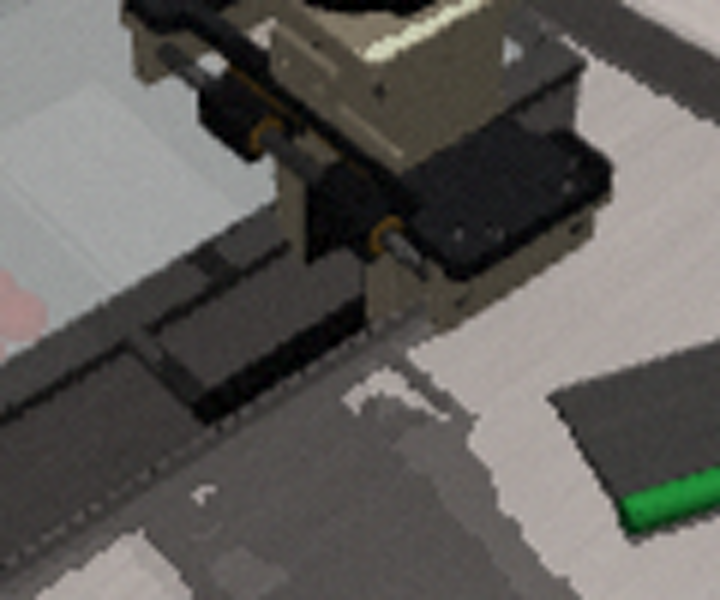

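The fingers straddle the bar, so I'll descend.

Call:
servo_tool:
  targets: "0 0 12 0; 0 0 12 0; 0 0 12 0; 0 0 6 0; 0 0 0 0"

```text
time: 15.45
tool_pos: [0.4642, 0.0021, 0.1042]
tool_rot: [-3.119, -0.003, 1.502]
contact_force: [0.1, 0.3, 0.9]
opening: 0.0332
```

Call:
servo_tool:
  targets: "0 0 -2 0; 0 0 0 0; 0 0 0 0; 0 0 0 0; 0 0 0 0"
  hand: 0
  squeeze: 30

```text
time: 16.08
tool_pos: [0.4639, 0.0021, 0.1068]
tool_rot: [-3.118, -0.003, 1.502]
contact_force: [-0.6, -0.4, -0.8]
opening: 0.0112
```

Run:
```python
from h import *
s=telemetry.observe(); p0=s['tool_pos']; print(s['time'],p0,s['tool_rot'],s['contact_force'],s['opening'])
R=Ro.from_euler('xyz',s['tool_rot']).as_matrix()
hx=np.array([np.cos(-.067),np.sin(-.067),0])
H=np.array([.4636,.004,.112])+.26*hx; L=.26
P=lambda a: H-L*np.cos(a)*hx+np.array([0,0,L*np.sin(a)])
n=30; A=np.linspace(0,1.047,n+1)
off=p0-P(0); print('end',P(1.047)+off, 'off',off)
for i in range(n): print((1000*R.T@(P(A[i+1])-P(A[i]))).round(1), (P(A[i+1])+off).round(3))
```

```text
16.075 [0.46388296 0.0020674  0.10680638] [-3.11812325e+00 -2.93581033e-03  1.50158974e+00] [-0.59168615 -0.39050957 -0.81006963] 0.011163758976417602
end [ 0.5935469  -0.00663311  0.3319473 ] off [ 0.00028296 -0.0019326  -0.00519362]
[ 0.  -0.1 -9.1] [0.464 0.002 0.116]
[ 0.   0.3 -9.1] [0.465 0.002 0.125]
[ 0.   0.6 -9.1] [0.465 0.002 0.134]
[ 0.   0.9 -9. ] [0.466 0.002 0.143]
[ 0.   1.2 -9. ] [0.468 0.002 0.152]
[ 0.   1.5 -8.9] [0.47  0.002 0.161]
[ 0.   1.8 -8.9] [0.472 0.002 0.17 ]
[ 0.   2.1 -8.8] [0.474 0.001 0.178]
[ 0.   2.4 -8.7] [0.477 0.001 0.187]
[ 0.   2.8 -8.6] [0.48  0.001 0.196]
[ 0.   3.1 -8.5] [0.483 0.001 0.204]
[ 0.   3.3 -8.4] [0.486 0.001 0.213]
[ 0.   3.6 -8.3] [0.49  0.    0.221]
[ 0.   3.9 -8.2] [0.494 0.    0.229]
[ 0.   4.2 -8. ] [ 0.499 -0.     0.237]
[ 0.   4.5 -7.9] [ 0.503 -0.001  0.245]
[ 0.   4.8 -7.7] [ 0.508 -0.001  0.252]
[ 0.   5.  -7.6] [ 0.513 -0.001  0.26 ]
[ 0.   5.3 -7.4] [ 0.519 -0.002  0.267]
[ 0.   5.5 -7.2] [ 0.525 -0.002  0.274]
[ 0.   5.8 -7. ] [ 0.53  -0.002  0.281]
[ 0.   6.  -6.8] [ 0.537 -0.003  0.287]
[ 0.   6.3 -6.6] [ 0.543 -0.003  0.294]
[ 0.   6.5 -6.3] [ 0.55  -0.004  0.3  ]
[ 0.   6.7 -6.1] [ 0.557 -0.004  0.306]
[ 0.   6.9 -5.9] [ 0.564 -0.005  0.312]
[ 0.   7.1 -5.6] [ 0.571 -0.005  0.317]
[ 0.   7.3 -5.4] [ 0.578 -0.006  0.322]
[ 0.   7.5 -5.1] [ 0.586 -0.006  0.327]
[ 0.   7.7 -4.9] [ 0.594 -0.007  0.332]
```

Call:
servo_tool:
  targets: "0 0 -5 0; 0 0 -9 0; 0 1 -9 0; 0 1 -9 0; 0 1 -9 0; 0 1 -9 0"

```text
time: 16.82
tool_pos: [0.4691, 0.0017, 0.1595]
tool_rot: [-3.117, -0.003, 1.501]
contact_force: [2.7, 0.3, -4.3]
opening: 0.0105
```

```bash
cat >> h.py <<'E'
def arc(n,end=1.047,off=np.array([.0003,-.0019,-.0052])):
    s=telemetry.observe(); p=s['tool_pos']; R=Ro.from_euler('xyz',s['tool_rot']).as_matrix()
    hx=np.array([np.cos(-.067),np.sin(-.067),0]); H=np.array([.4636,.004,.112])+.26*hx
    P=lambda a: H-.26*np.cos(a)*hx+np.array([0,0,.26*np.sin(a)])+off
    d=p-off-H; a=np.arctan2(d[2],-d@hx); r=np.hypot(d[2],d@hx)
    print(s['time'],p.round(4),np.round(s['tool_rot'],3),'ang',round(a,3),'r',round(r,4),'F',np.round(s['contact_force'],1),np.round(s['torque'],2),'op',s['opening'])
    A=np.linspace(a,end,n+1)
    q=p
    for i in range(n):
        t=P(A[i+1]); print((1000*R.T@(t-q)).round(1)); q=t
E
python3 -c "
from h import *; arc(22)"
```

```text
16.825 [0.4691 0.0017 0.1595] [-3.117e+00 -3.000e-03  1.501e+00] ang 0.204 r 0.2602 F [ 2.7  0.3 -4.3] [ 0.03 -0.33 -0.  ] op 0.010513281565196545
[ 0.1  2.2 -9.7]
[ 0.   2.3 -9.7]
[ 0.   2.7 -9.6]
[ 0.   3.1 -9.5]
[ 0.   3.4 -9.4]
[ 0.   3.8 -9.2]
[ 0.   4.1 -9.1]
[ 0.   4.5 -8.9]
[ 0.   4.8 -8.7]
[ 0.   5.1 -8.5]
[ 0.   5.5 -8.3]
[ 0.   5.8 -8.1]
[ 0.   6.1 -7.9]
[ 0.   6.4 -7.6]
[ 0.   6.7 -7.4]
[ 0.   7.  -7.1]
[ 0.   7.2 -6.9]
[ 0.   7.5 -6.6]
[ 0.   7.7 -6.3]
[ 0.  8. -6.]
[ 0.   8.2 -5.7]
[ 0.   8.4 -5.4]
```

Call:
servo_tool:
  targets: "0 2 -10 0; 0 2 -10 0; 0 3 -10 0; 0 3 -10 0; 0 3 -9 0; 0 4 -9 0"

```text
time: 17.58
tool_pos: [0.4893, 0.0002, 0.2213]
tool_rot: [-3.119, -0.004, 1.501]
contact_force: [0.5, -0.0, -4.8]
opening: 0.0105
```

```bash
python3 -c "
from h import *; arc(15)"
```

```text
17.575 [4.893e-01 2.000e-04 2.213e-01] [-3.119 -0.004  1.501] ang 0.454 r 0.261 F [ 0.5 -0.  -4.8] [ 0.05  0.03 -0.01] op 0.010513399648518548
[ 0.2  5.4 -8.8]
[ 0.   4.8 -9.1]
[ 0.   5.2 -8.9]
[ 0.   5.5 -8.7]
[ 0.   5.9 -8.4]
[ 0.   6.2 -8.2]
[ 0.   6.5 -7.9]
[ 0.   6.8 -7.7]
[ 0.   7.1 -7.4]
[ 0.   7.4 -7.1]
[ 0.   7.7 -6.8]
[ 0.   8.  -6.5]
[ 0.   8.2 -6.2]
[ 0.   8.4 -5.9]
[ 0.   8.7 -5.5]
```

Call:
servo_tool:
  targets: "0 5 -9 0; 0 5 -9 0; 0 5 -9 0; 0 6 -9 0; 0 6 -8 0; 0 6 -8 0; 0 7 -8 0"

```text
time: 18.45
tool_pos: [0.5303, -0.0026, 0.2843]
tool_rot: [-3.111, -0.004, 1.502]
contact_force: [-5.0, 0.9, 0.8]
opening: 0.0111
```

```bash
python3 -c "
from h import *; arc(8)"
```

```text
18.45 [ 0.5303 -0.0026  0.2843] [-3.111 -0.004  1.502] ang 0.742 r 0.2626 F [-5.   0.9  0.8] [ 0.09  0.96 -0.04] op 0.011057435392684107
[ 0.3  8.5 -5.7]
[ 0.   6.9 -7.1]
[ 0.   7.1 -6.8]
[ 0.   7.4 -6.6]
[ 0.   7.6 -6.3]
[ 0.   7.9 -6. ]
[ 0.   8.1 -5.7]
[ 0.   8.3 -5.4]
```

Run:
```python
from h import *
for n in ['side','top']:
    p=cams.read_camera(n); save(p,n+'6')
    c=p['color'][:,:,::-1]
    u,v=proj(p,(.6,0,.2)).astype(int); cv2.imwrite(f'pics/{n}6b.png',cv2.resize(c[max(0,v-80):v+80,max(0,u-100):u+100],None,fx=3.8,fy=3.8,interpolation=cv2.INTER_CUBIC))
```

```text
(no output)
```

View pics/side6b.png

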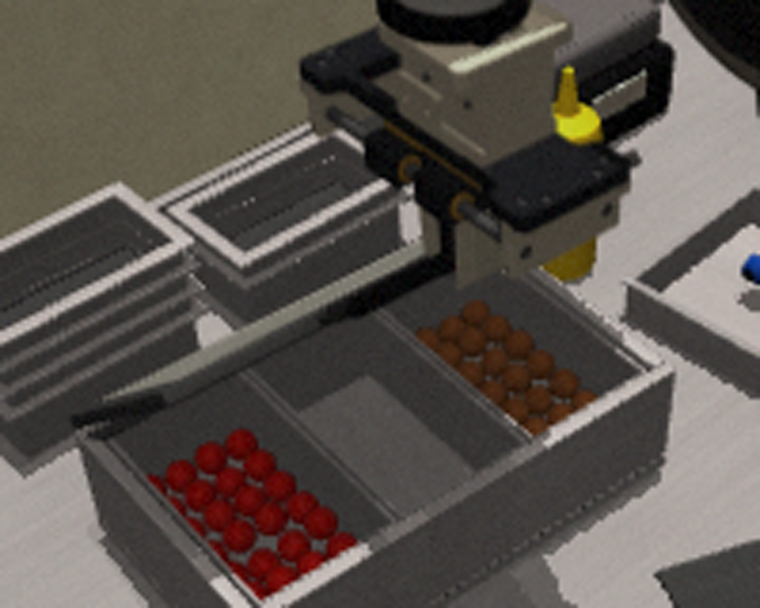

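Call:
servo_tool:
  targets: "0 0 0 0; 0 4 -7 0; 0 5 -7 0; 0 6 -7 0"

```text
time: 19.05
tool_pos: [0.551, -0.0041, 0.3058]
tool_rot: [-3.118, -0.004, 1.501]
contact_force: [2.2, 1.4, -7.2]
opening: 0.0109
```

```bash
python3 -c "
from h import *; arc(6)"
```

```text
19.05 [ 0.551  -0.0041  0.3058] [-3.118 -0.004  1.501] ang 0.856 r 0.2635 F [ 2.2  1.4 -7.2] [ 0.1  -0.35 -0.04] op 0.010876980865620419
[ 0.4  8.6 -2.9]
[ 0.   6.4 -5.3]
[ 0.   6.5 -5.1]
[ 0.   6.7 -4.9]
[ 0.   6.9 -4.6]
[ 0.   7.  -4.4]
```

Call:
servo_tool:
  targets: "0 7 -5 0; 0 7 -5 0; 0 7 -5 0; 0 7 -5 0"

```text
time: 19.55
tool_pos: [0.5796, -0.0061, 0.3287]
tool_rot: [-3.116, -0.004, 1.502]
contact_force: [-1.0, 1.5, -3.2]
opening: 0.011
```

```bash
python3 -c "
from h import *; arc(2)"
```

```text
19.55 [ 0.5796 -0.0061  0.3287] [-3.116 -0.004  1.502] ang 0.995 r 0.2645 F [-1.   1.5 -3.2] [0.15 0.32 0.01] op 0.010995765363740008
[ 0.4  8.1 -0. ]
[ 0.   5.7 -3.6]
```

Call:
servo_tool:
  targets: "0 6 -3 0; 0 5 -3 0; 0 0 0 0; 0 0 0 0"

```text
time: 20.05
tool_pos: [0.5916, -0.0069, 0.3365]
tool_rot: [-3.117, -0.004, 1.502]
contact_force: [-3.2, 0.4, 1.1]
opening: 0.0106
```

Run:
```python
from h import *
arc(1)
for n in ['side','top']:
    p=cams.read_camera(n); save(p,n+'7')
    c=p['color'][:,:,::-1].copy()
    hx=np.array([np.cos(-.067),np.sin(-.067),0]); hy=np.array([-hx[1],hx[0],0]); H=np.array([.4636,.004,.112])+.26*hx
    c=cv2.resize(c,None,fx=3.8,fy=3.8,interpolation=cv2.INTER_CUBIC)
    for a,col in((.925,(0,0,255)),(1.047,(0,255,0)),(1.17,(255,0,255))):
        e=-np.cos(a)*hx+np.array([0,0,np.sin(a)]); nrm=np.sin(a)*hx+np.array([0,0,np.cos(a)])
        q=[proj(p,H+e*.215+s*.175*hy-nrm*.0) for s in(-1,1)]+[proj(p,H+s*.175*hy) for s in (1,-1)]
        cv2.polylines(c,[np.int32(np.array(q)*3.8+1.5)],True,col,1)
    u,v=(proj(p,(.65,0,.2))*3.8).astype(int); cv2.imwrite(f'pics/{n}7b.png',c[max(0,v-290):v+290,max(0,u-390):u+390])
```

```text
20.05 [ 0.5916 -0.0069  0.3365] [-3.117 -0.004  1.502] ang 1.049 r 0.2649 F [-3.2  0.4  1.1] [ 0.14  0.67 -0.04] op 0.010607665753075955
[0.4 2.  4.5]
```

View pics/side7b.png

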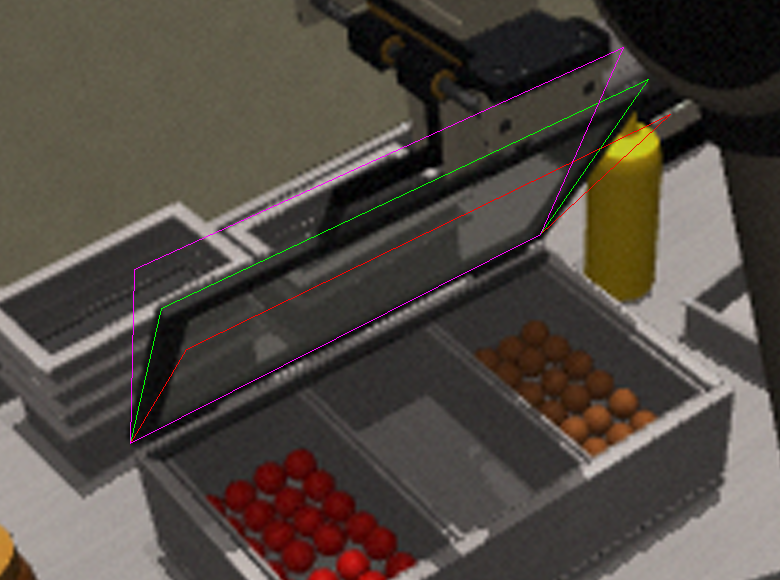

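View pics/top7b.png

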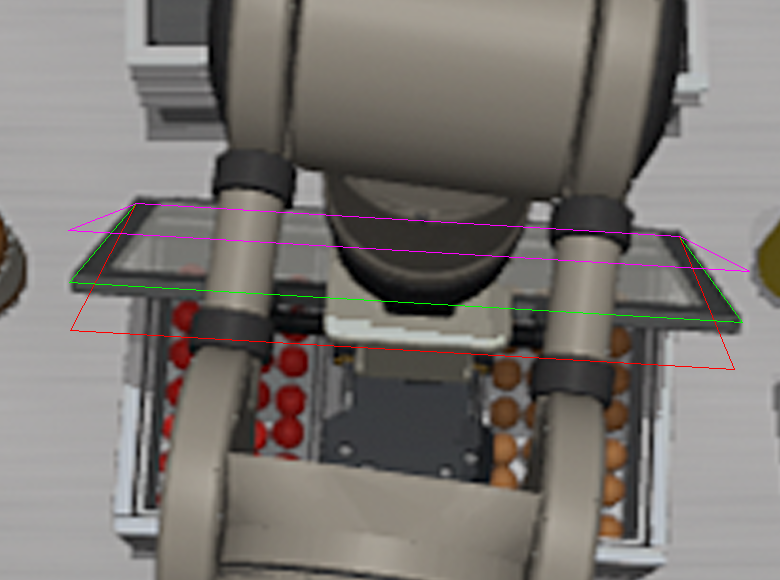

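View pics/top7.png

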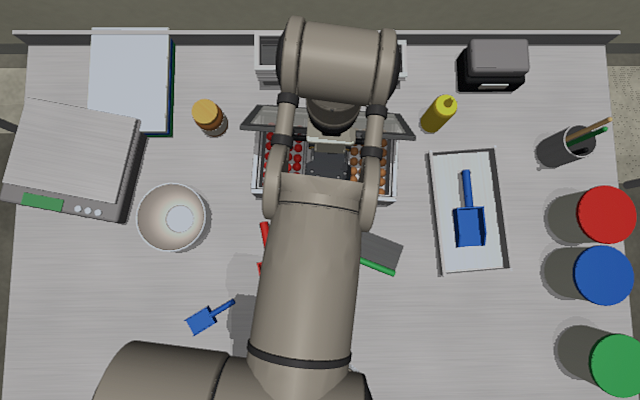

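Both views put the lid on the green 60° overlay, and the scoop is flat in the tray at top view (469,207). I'll hold briefly and check that nothing creeps.

Call:
servo_tool:
  targets: "0 0 0 0; 0 0 0 0; 0 0 0 0; 0 0 0 0; 0 0 0 0"

```text
time: 20.78
tool_pos: [0.5914, -0.0069, 0.3363]
tool_rot: [-3.117, -0.004, 1.502]
contact_force: [-2.1, 1.2, 0.3]
opening: 0.0111
```

```bash
python3 -c "
from h import *; arc(1); print(telemetry.observe()['qvel'].round(4)); p=cams.read_camera('side'); arc(1); print(robot.hand_in())"
```

```text
20.775 [ 0.5914 -0.0069  0.3363] [-3.117 -0.004  1.502] ang 1.048 r 0.2649 F [-2.1  1.2  0.3] [0.15 0.63 0.03] op 0.011123729877350509
[0.4 2.3 4.3]
[ 0.0002  0.0009  0.0001 -0.0007 -0.0022  0.0001]
20.825 [ 0.5914 -0.0069  0.3363] [-3.117 -0.004  1.502] ang 1.048 r 0.2649 F [-3.   0.2  0.6] [ 0.11  0.7  -0.03] op 0.010810650700710531
[0.4 2.3 4.3]
the job is handed in; nothing more can be done
None
```

I moved the blue scoop from the lid into the tray and let it go. I then lifted the lid by its bar to about 60° and handed the job in at about 20.8 s, still gripping the bar with a 30 N squeeze.

**Last checks:**
- **Lid:** the arm position gives 1.048 rad. Lid outlines drawn for 60° matched the lid edge in both camera views, within about 0.02 rad by eye. The joints were at rest, and the opening was about 11 mm on the 12 mm bar.
- **Scoop:** it lay flat and upright near the tray's centre in the top view.
- **Other things:** nothing else on the table looked moved in the last top view. The arm hid part of the red scoop and the scraper there, and I judged this by eye without measuring it.

**Disagreement:** the distance from hinge to bar, from the tool position, read about 265 mm instead of 260 mm. That could be a small error in my hinge position or the bar shifting slightly in the pads. While holding, the wrist force was about 3 N. During the lift it stayed below about 8 N at the points I checked.

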